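Open a gauge's terminal box: press the snap tab, push the cover onto its ledge

ROBOT

A 7-joint arm with a two-finger parallel gripper is mounted at the origin on the work surface; the furniture and walls round the work are solid. World frame = base frame: x ahead of the robot, y to its left, z up, the work surface at z = 0. Lengths are in m, angles in rad, forces in N, time in s.
With the tool pointing down it reaches from about 0.4 to 0.85 m from the base axis. Payload 4.5 kg.
Tool frame: the origin (TCP) lies between the finger pads; the fingertips stand 19 mm ahead of it and the grasp point (between the pads) is the TCP (r.nose_length is the distance from the TCP to the fingertips, in m); z points along the fingers, x is the direction in which the jaws open and shut, and the axes are right-handed (so a half turn about z gives the same grasp; the last joint's range is limited). The gripper opens to 88 mm and grips with 3 to 60 N. Pads are 18 mm wide; open, the fingers measure 123 mm over their backs; the gripper's body (75 mm by 187 mm) begins 45 mm behind the grasp point.
Start: joints at [-1.119, 0.689, -0.195, 1.565, 0.157, 0.902, -0.215], TCP at [0.254, 0.571, 0.258] pointing down, gripper open.
Joint ranges: [-3.01, 3.01], [-0.46, 2.08], [-1.47, 1.51], [0.13, 2.56], [-1, 4.14], [0.04, 2.09], [-2.66, 2.66]. Speed limits (rad/s): [2.57, 2.57, 3.14, 3.14, 3.14, 3.14, 3.14].

INTERFACE

Orientations are given as a unit quaternion [x, y, z, w].
In Python, from plant import get_state, vision, r gives the robot as it stands.
- The arm moves only by the tool play_rows, never from a script. Its argument "deltas" is a list that holds one entry, the list of rows, each a list of 7 numbers: the gripper command: -1 is fully open, 1 is shut, values between are in proportion, then the shift along the tool's x, y, z normalised to -1 to 1, where 1 is 300 mm, then the turn, a rotation vector about the tool's x, y, z normalised to -1 to 1, where 1 is pi rad. A call has 1 to 5 rows; each row is the pose to reach, as a shift and turn from the pose measured when the call began, along the tool's axes at that moment, turning the shorter way round; what a row does not reach only later rows make up. A row lasts 1/8 s, in which the tool goes at most 62.5 mm and 10.7 degrees, less where a joint would pass 70% of its speed; a pose out of reach is approached as far as the arm can. A call with a number of a shift or a turn outside -1 to 1 is refused whole. A call with a gripper value outside its range is refused whole. The fingers move at their own pace and stop on an object; "force" is the grip in N (left out, the last holds). Time passes only in rows, so rows that repeat a pose let the fingers close. It gives the time, the measured TCP pose, the force and the opening at its end, in the units of the state.
- get_state(): the state, without advancing time (a new reading comes with each control period).
- vision.snapshot(name): name is "scene" or "top"; returns the picture (400x640x3 uint8, red, green, blue); there is no depth.
- vision.camera_model(name): a dict with "vfov" (degrees; the focal length in pixels is half the picture's height over the tangent of half this angle, whatever the lens; pixels are square), "cx", "cy" (the principal point, pixels), "world_to_cam" (4x4, takes a point from world to camera coordinates). Camera axes: x right, y up, looking along -z (the intrinsics and any distortion apply to the point x, -y, -z); pixel columns grow to the right and rows downward; lengths in m; the calibration is good to about 2 mm. A picture is of the moment at which its call begins. camera_model takes no time and is no camera call.
- r.finish_job(): hands the job in, once; it reports no verdict.
The state is a dict: "clock": time; "q": joint angles; "qd": joint speeds; "joint_torque": joint torques, N m; "tool_pos": TCP position; "eef_rot": TCP orientation; "contact_force": force on the tool from outside, world axes, zero at the start; "moment": the same for the moment, N m; "opening": opening from 0.0 (shut) to 1.0 (fully open).
Only numpy, scipy, OpenCV 4.12 (cv2) and the standard library are available. Lean on these libraries where they do the work, as an engineer would, in place of code of your own. Each camera call takes 0.05 s, during which the arm holds its last target.

TASK

Open the terminal box: press the orange snap tab down until the blue cover springs loose, then, with the fingertips against its upright rib, push the cover off its seat until all of it lies on the bare metal ledge. Only push: never lift the cover or tip it up, let the tab spring back up, and leave everything else on the table where it is.

Things in the scene. Friction and masses are not known exactly. Their poses are not given: they have to be found in the camera images.
- terminal_box: Grey terminal box fixed to the table, 84 mm wide (x; 110 with ears and glands), 226 mm long (y -88 to +138 mm), up to 0.35 rad askew. Origin: on the table under the centre of the cover's seat; +y is the way the cover is pushed off. Seat (y -40 to +40 mm) and metal ledge are one level 45 mm above the table.
- seat_centre (a point): Centre of the seat, 45 mm above the box's origin; the cover's origin starts here. Side walls (inner faces x +-33.5 mm, 6.5 mm over the seat) guide the cover; from y -40 to +10 mm lips, 10 mm over the seat, reach in to x +-29 mm over its edges and hold it down.
- ledge_centre (a point): Centre of the bare metal ledge's top (box y +86 mm, 45 mm above the table). The ledge runs from box y +40 to the end stop at +133 mm (stop 9 mm high); low side kerbs 5 mm high. The cover is off its seat 80 mm from its start and meets the stop at 93 mm.
- cover: Loose blue cover, plate 64 (x) x 80 (y) x 5 mm, 0.08 to 0.17 kg. Origin: centre of its underside, axes as the box's. When the tab is pressed over 5 mm, springs push it 10 mm toward +y in about 0.2 s (keep the tab down half a second); it cannot snap back. Pushing it then takes under 10 N.
- rib_top (a point): Middle of the top of the cover's upright rib: 44 mm wide (x), 7 mm thick (cover y +2 to +9 mm), top 23 mm above the underside. Behind it (-y) the plate is flat back to y -40 mm but for a slot, 28 mm wide, y -28 to -17 mm, that takes the tab's tooth (tooth never stands above the plate's top).
- tab_top (a point): Centre of the orange tab's flat top, 30 x 30 mm, 60 mm above the table when up, at box y -67 mm; nothing within 25 mm is higher than the tab when fully pressed.
- snap_tab (a joint): Travel of the orange tab, m: 0 up, 0.008 fully pressed straight down; 2 N to start, 4 N at the bottom, springs back by itself. After the cover has sprung loose the tab is kept down by the cover's rear edge, until the cover has been pushed about 22 mm from its start.
- wash_bottle: bystander: white squeeze bottle with a red cap, 70x60x178 mm, standing; origin at the centre of its underside
- green_roll: bystander: green sticker roll, 70 mm across, 22 mm high, lying flat; origin at the centre of its underside
- iron: bystander: bagged chrome iron club head, about 43x105x78 mm; origin at the centre of its underside
- hybrid: bystander: black hybrid club head, about 64x105x75 mm; origin at the centre of its underside
- screwdriver: bystander: red-handled screwdriver, 200 mm long, 28 mm high, lying; origin at the centre of its underside
Not all that is in view belongs to the job. Several things have the shape of the cover; the one meant has the colours described above.

How it is judged:
On the way, in this order (a step that is already met when the one before it is completed fails the run):
1. the snap tab is pressed in by the fingers (value of joint snap_tab above 0.0052 m and contact force between the fingers and snap_tab above 0.5 N and y of cover in the frame of terminal_box below 0.03 m), for 0.1 s.
2. the cover is off its seat (y of cover in the frame of terminal_box above 0.078 m), for 0.1 s.
At the end, for the whole second after the job is handed in: The cover lies at rest, flat on the metal ledge (underside 42 to 49 mm above the table, within 5 mm of the middle line, tilt under 0.08 rad), 78 to 98 mm along the box from where it was seated; the snap tab is back up (pressed less than 2 mm) (y of cover in the frame of terminal_box between 0.078 and 0.098 m and z of cover in the frame of terminal_box between 0.042 and 0.049 m and x of cover in the frame of terminal_box between -0.005 and 0.005 m and angle between cover's own z axis and vertical below 0.08 rad and linear speed of cover below 0.01 m/s and value of joint snap_tab below 0.002 m); the robot touches nothing.
It fails at once if the cover is lifted more than 5 mm (z of cover in the frame of terminal_box above 0.05 m).
It fails at once if the cover is tipped up by more than 0.25 rad (angle between cover's own z axis and vertical above 0.25 rad).
It fails at once if a bystander is moved more than 15 mm (distance of any of wash_bottle, green_roll, iron, hybrid, screwdriver from where it was at the start of the episode above 0.015 m).
It also fails if it takes over 32 s, if anything falls off the work surface, if the arm or the gripper's body presses on something with over 40 N, if the wrist force passes 120 N, or if a joint passes its speed limit or range.

## Working session

There is one attempt and no reset: what is moved stays moved. The work goes in short steps, Python scripts to look and compute and a tool call to move; the robot and the scene stay as the last step left them, time stands still between calls to the robot, and variables do not carry over. Pictures are saved under pics/ and viewed, and the job is handed in when it is done.

Besides the shell and the picture viewer there is one more tool, called after ">>>" as name([rows], argument=value, ...), one row to a line, values as JSON. play_rows: Moves the arm, as the interface text tells. Scaled input: -1 to 1 covers 300 mm each way for a shift and pi rad each way for a turn. Its arguments: {"type":"object","properties":{"deltas":{"type":"array"},"force":{"type":"number"}},"required":["deltas"]}

```bash
mkdir -p pics; ls; python3 - <<'E'
from plant import get_state, vision, r
import cv2
s=get_state(); print({k:s[k] for k in('clock','q','tool_pos','eef_rot','contact_force','opening')}, r.nose_length)
for n in('scene','top'):
    im=vision.snapshot(n); cv2.imwrite(f'pics/{n}0.png',im[:,:,::-1]); print(vision.camera_model(n))
E
```

```text
pics
{'clock': 0.0, 'q': array([-1.1192318 ,  0.68999086, -0.19448312,  1.5663476 ,  0.15732329,
        0.90248868, -0.2150984 ]), 'tool_pos': array([0.25339452, 0.57067463, 0.25690398]), 'eef_rot': array([ 8.38345579e-01,  5.45138369e-01, -7.22936415e-04,  5.71108337e-04]), 'contact_force': array([-0.10776392,  0.54057931, -1.291219  ]), 'opening': 1.0024430475709418} 0.019
{'vfov': 43.09023231902159, 'cx': 315.23201359500524, 'cy': 189.31909249759434, 'world_to_cam': array([[ 0.63068857, -0.77587218, -0.01594658, -0.40735895],
       [ 0.38227983,  0.29273262,  0.87645293, -0.2697344 ],
       [-0.67534736, -0.5588649 ,  0.4812234 , -1.2605696 ],
       [ 0.        ,  0.        ,  0.        ,  1.        ]])}
{'vfov': 54.691541385722246, 'cx': 316.8256784022296, 'cy': 199.15509501902199, 'world_to_cam': array([[-0.0036    , -0.99994246, -0.01010543, -0.0649056 ],
       [ 0.98986792, -0.0049978 ,  0.14190321, -0.53664337],
       [-0.14194555, -0.00949219,  0.98982895, -1.26829699],
       [ 0.        ,  0.        ,  0.        ,  1.        ]])}
```

View pics/scene0.png

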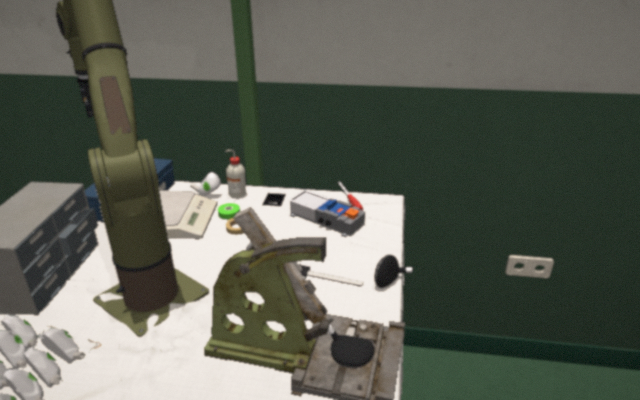

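View pics/top0.png

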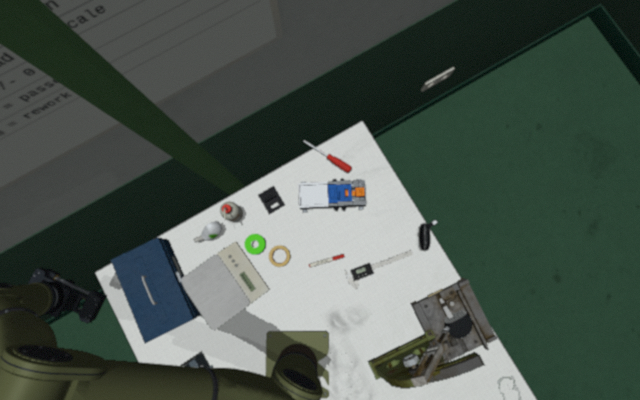

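```bash
python3 - <<'E'
import cv2
a=cv2.imread('pics/top0.png'); b=cv2.imread('pics/scene0.png')
cv2.imwrite('pics/topcrop.png',cv2.resize(a[165:225,285:385],None,fx=8,fy=8,interpolation=cv2.INTER_CUBIC))
cv2.imwrite('pics/scenecrop.png',cv2.resize(b[175:240,280:380],None,fx=8,fy=8,interpolation=cv2.INTER_CUBIC))
E
```

```text
(no output)
```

View pics/topcrop.png

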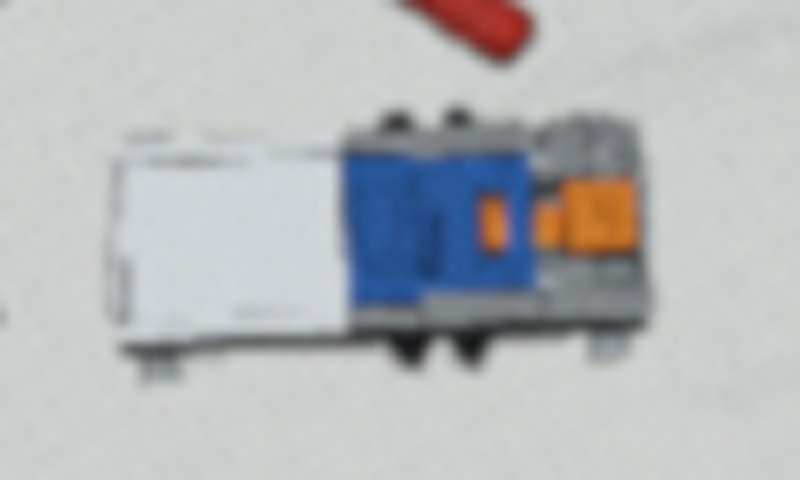

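View pics/scenecrop.png

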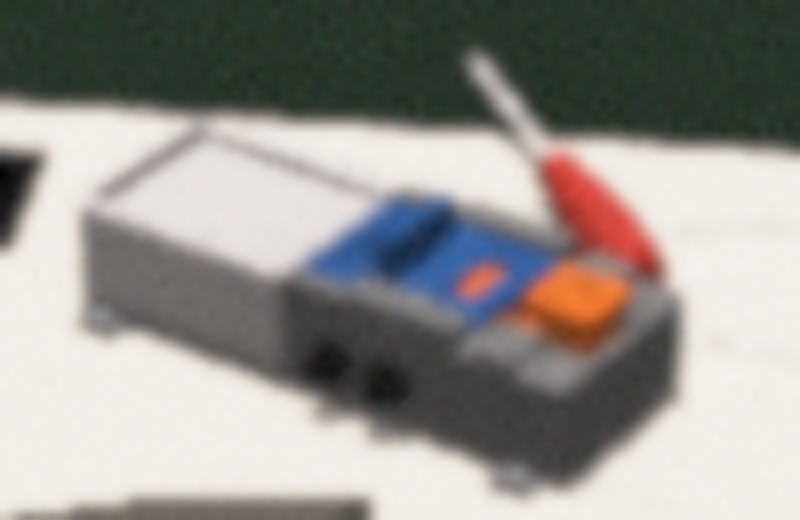

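Candidates for the cover: blue plate with orange tooth on the grey box (top px 340,193; scene px 330,206), navy case (150,290), black plate (271,199), beige/black devices at (362,270). Only the first is blue with an orange tab beside it, and both crops confirm it: tab at about top px (360,192), ledge on its left, screwdriver handle close by at (345,167).

```bash
cat > h.py <<'E'
import numpy as np, cv2
from plant import get_state, vision, r
def ray(n,uv):
    m=vision.camera_model(n); f=200/np.tan(np.radians(m['vfov'])/2)
    W=m['world_to_cam']; R=W[:3,:3]; c=-R.T@W[:3,3]
    d=R.T@np.array([(uv[0]-m['cx'])/f,-(uv[1]-m['cy'])/f,-1]); return c,d
def onz(n,uv,z):
    c,d=ray(n,uv); return c+d*(z-c[2])/d[2]
def proj(n,p):
    m=vision.camera_model(n); f=200/np.tan(np.radians(m['vfov'])/2)
    q=m['world_to_cam']@np.r_[p,1]; return np.array([m['cx']+f*q[0]/-q[2], m['cy']-f*q[1]/-q[2]])
def tri(u1,u2):
    A=[];b=[]
    for n,u in(('top',u1),('scene',u2)):
        c,d=ray(n,u); d/=np.linalg.norm(d); P=np.eye(3)-np.outer(d,d); A.append(P); b.append(P@c)
    A=np.vstack(A);b=np.hstack(b); x,res,_,_=np.linalg.lstsq(A,b,rcond=None); return x,np.sqrt(res)
E
python3 - <<'E'
from h import *
for n in('top','scene'):
    a=cv2.imread(f'pics/{n}0.png'); hsv=cv2.cvtColor(a,cv2.COLOR_BGR2HSV)
    for nm,lo,hi in(('or',(8,150,120),(22,255,255)),('bl',(100,130,80),(120,255,255))):
        m=cv2.inRange(hsv,lo,hi); x0,x1,y0,y1=(285,385,165,225) if n=='top' else(280,380,175,240)
        k=np.zeros_like(m);k[y0:y1,x0:x1]=m[y0:y1,x0:x1]
        cs,_=cv2.findContours(k,cv2.RETR_EXTERNAL,cv2.CHAIN_APPROX_NONE)
        for c in cs:
            if cv2.contourArea(c)>8: print(n,nm,cv2.contourArea(c),cv2.boundingRect(c),cv2.minAreaRect(c))
# ledge corners by eye from top crop (z .045 at rim 0.050)
C=lambda x,y:(285+(x+.5)/8-.5,165+(y+.5)/8-.5)
for nm,p,z in(('tabTL',(565,178),.06),('tabTR',(637,178),.06),('tabBR',(637,250),.06),('tabBL',(565,250),.06),
  ('platefront T',(345,155),.05),('platefront B',(350,303),.05),('rear T',(530,155),.05),('rear B',(535,290),.05),
  ('boxfar T',(115,150),.05),('boxfar B',(122,340),.05),('boxrear T',(635,120),.05),('boxrear B',(645,322),.05)):
    print(nm,np.round(onz('top',C(*p),z),4))
E
```

```text
top or 68.5 (352, 188, 12, 9) ((357.5, 192.0), (8.0, 11.0), 90.0)
top bl 341.0 (328, 184, 24, 19) ((339.755615234375, 193.1122283935547), (17.378292083740234, 22.971303939819336), 87.1375961303711)
scene or 70.5 (345, 208, 13, 10) ((351.1499938964844, 212.55001831054688), (11.384199142456055, 8.538147926330566), 18.43494987487793)
scene bl 120.5 (320, 201, 28, 12) ((333.8292541503906, 205.96340942382812), (26.191139221191406, 9.77802562713623), 12.094757080078125)
tabTL [ 0.5741 -0.1954  0.06  ]
tabTR [ 0.5739 -0.2254  0.06  ]
tabBR [ 0.5436 -0.2247  0.06  ]
tabBL [ 0.5438 -0.1949  0.06  ]
platefront T [ 0.5862 -0.1041  0.05  ]
platefront B [ 0.5234 -0.1057  0.05  ]
rear T [ 0.5857 -0.1818  0.05  ]
rear B [ 0.5285 -0.183   0.05  ]
boxfar T [ 0.5888 -0.0073  0.05  ]
boxfar B [ 0.5083 -0.0105  0.05  ]
boxrear T [ 0.6005 -0.2262  0.05  ]
boxrear B [ 0.5148 -0.2286  0.05  ]
```

```bash
python3 - <<'E'
from h import *
for nm,p,z in(('bottlecap',(230,210),.178),('bottlebase',(236,219),.0),('polebase',(235,190),0),('roll',(256,244),.02),('sd handle',(345,166),.014),('bracket',(430,325),.1),('club',(425,238),.04),('scale',(240,265),.05),('case',(150,285),.08)):
    print(nm,np.round(onz('top',p,z),3))
for nm,a,b in(('tab',(360.1,191.6),(351.9,211.5)),('bottle cap',(230,208),(236,161)),('bracket tip',(460,290),(322,242))): print(nm,tri(a,b))
# edges of box by projection
th=.041; o=np.array([.556,-.144]); bx=np.array([np.cos(th),np.sin(th)]); by=np.array([-np.sin(th),np.cos(th)])
for n in('top','scene'):
    a=cv2.imread(f'pics/{n}0.png'); x0,x1,y0,y1=(285,385,165,225) if n=='top' else(280,380,175,240)
    a=cv2.resize(a[y0:y1,x0:x1],None,fx=8,fy=8,interpolation=cv2.INTER_CUBIC)
    P=[(0,-67,60),(15,-52,60),(-15,-52,60),(15,-82,60),(-15,-82,60),(32,40,50),(-32,40,50),(32,-40,50),(-32,-40,50),(0,5.5,68),(22,5,68),(-22,5,68),(0,133,54),(33,133,54),(-33,133,54),(42,-88,45),(-42,-88,45)]
    for p in P:
        w=np.r_[o+bx*p[0]/1e3+by*p[1]/1e3,p[2]/1e3]; u=proj(n,w); cv2.circle(a,(int((u[0]-x0+.5)*8),int((u[1]-y0+.5)*8)),3,(0,255,0),-1)
    cv2.imwrite(f'pics/{n}chk.png',a)
E
```

```text
bottlecap [0.485 0.193 0.178]
bottlebase [0.474 0.213 0.   ]
polebase [0.576 0.219 0.   ]
roll [0.387 0.139 0.02 ]
sd handle [ 0.656 -0.165  0.014]
bracket [ 0.136 -0.413  0.1  ]
club [ 0.404 -0.425  0.04 ]
scale [0.318 0.185 0.05 ]
case [0.257 0.464 0.08 ]
tab (array([ 0.5578904 , -0.21153348,  0.06059314]), array([0.0002875]))
bottle cap (array([0.49566134, 0.20562122, 0.12806834]), array([0.0021405]))
bracket tip (array([ 0.22120726, -0.42670174,  0.24048273]), array([0.0657264]))
```

View pics/topchk.png

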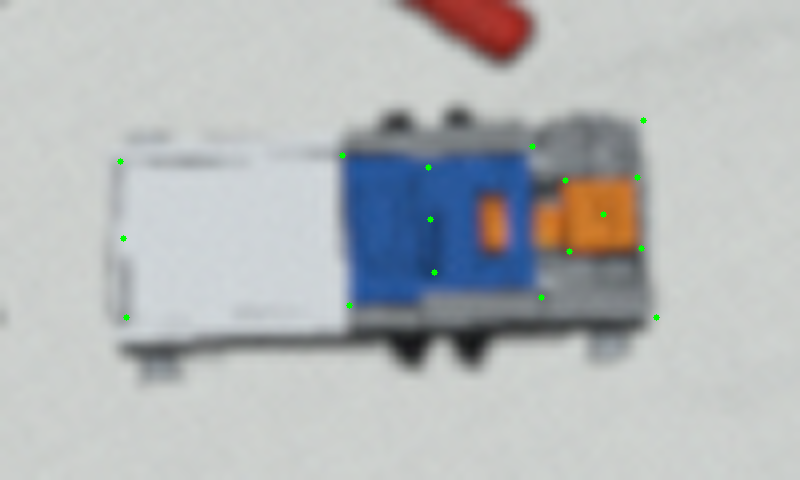

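View pics/scenechk.png

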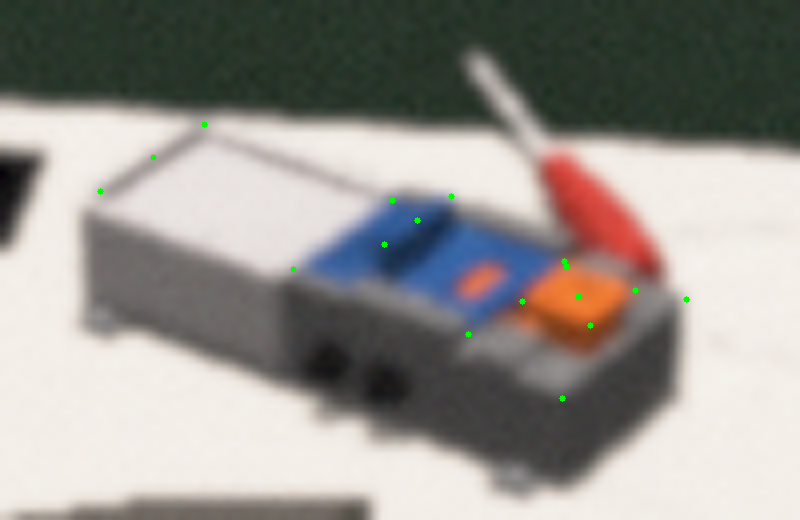

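```bash
cat >> h.py <<'E'
from scipy.spatial.transform import Rotation as Ro
def plan(p,yaw):
    s=get_state(); R=Ro.from_quat(s['eef_rot']); c,si=np.cos(yaw),np.sin(yaw)
    T=Ro.from_matrix(np.array([[c,si,0],[si,-c,0],[0,0,-1]]))
    d=R.inv().apply(np.array(p)-s['tool_pos'])/.3; w=(R.inv()*T).as_rotvec()/np.pi
    print('t',s['clock'],'pos',np.round(s['tool_pos'],4),'F',np.round(s['contact_force'],2),'q',np.round(s['q'],2)); print(np.round(d,4),np.round(w,4))
E
python3 -c "
from h import *
plan((.37,.30,.28),.75)"
```

```text
t 0.1 pos [0.2534 0.5707 0.257 ] F [ 0.18 -0.65  0.19] q [-1.12  0.69 -0.19  1.57  0.16  0.9  -0.22]
[-0.6672  0.7213 -0.0755] [0.0002 0.0005 0.1283]
```

>>> play_rows([
  [[1,-0.667,0.721,-0.075,0,0,0.128],[1,-0.667,0.721,-0.075,0,0,0.128],[1,-0.667,0.721,-0.075,0,0,0.128],[1,-0.667,0.721,-0.075,0,0,0.128],[1,-0.667,0.721,-0.075,0,0,0.128]],
])

```text
clock: 0.72
tool_pos: [0.3707, 0.2971, 0.2799]
eef_rot: [0.931, 0.366, -0.001, 0.001]
contact_force: [0.6, -0.2, -0.7]
opening: 0.458
```

```bash
python3 -c "
from h import *
plan((.48,.02,.28),.35)"
```

```text
t 0.725 pos [0.3707 0.2971 0.2799] F [ 0.57 -0.21 -0.74] q [-0.7   0.46 -0.12  1.98  0.08  0.71 -0.11]
[-0.362   0.9245  0.002 ] [0.0007 0.0006 0.1269]
```

>>> play_rows([
  [[1,-0.362,0.924,0,0,0,0.127],[1,-0.362,0.924,0,0,0,0.127],[1,-0.362,0.924,0,0,0,0.127],[1,-0.362,0.924,0,0,0,0.127],[1,-0.362,0.924,0,0,0,0.127]],
])

```text
clock: 1.35
tool_pos: [0.4803, 0.0175, 0.2805]
eef_rot: [0.985, 0.173, -0.001, 0.002]
contact_force: [0.2, 0.4, -1.1]
opening: 0.007
```

```bash
python3 -c "
from h import *
plan((.5585,-.2115,.20),.04)"
```

```text
t 1.35 pos [0.4803 0.0175 0.2805] F [ 0.25  0.41 -1.14] q [-0.12  0.47 -0.01  1.96  0.01  0.71  0.2 ]
[-0.0149  0.8056  0.2707] [0.001  0.0004 0.0981]
```

>>> play_rows([
  [[1,-0.015,0.806,0.27,0.001,0,0.098],[1,-0.015,0.806,0.27,0.001,0,0.098],[1,-0.015,0.806,0.27,0.001,0,0.098],[1,-0.015,0.806,0.27,0.001,0,0.098],[1,-0.015,0.806,0.27,0.001,0,0.098]],
])

```text
clock: 1.98
tool_pos: [0.5574, -0.2172, 0.1983]
eef_rot: [1.0, 0.016, -0.002, 0.001]
contact_force: [-0.7, 1.0, 0.8]
opening: 0.006
```

```bash
python3 -c "
from h import *
plan((.5585,-.2125,.090),.04)
for n in('top','scene'): cv2.imwrite(f'pics/{n}1.png',vision.snapshot(n)[100:300,200:460][:,:,::-1].repeat(3,0).repeat(3,1))
"
```

```text
t 1.975 pos [ 0.5574 -0.2172  0.1983] F [-0.7   1.    0.83] q [ 0.27  0.73  0.04  1.71 -0.04  0.7   0.36]
[ 0.0055 -0.0167  0.361 ] [ 0.0009  0.0012 -0.0022]
```

View pics/top1.png

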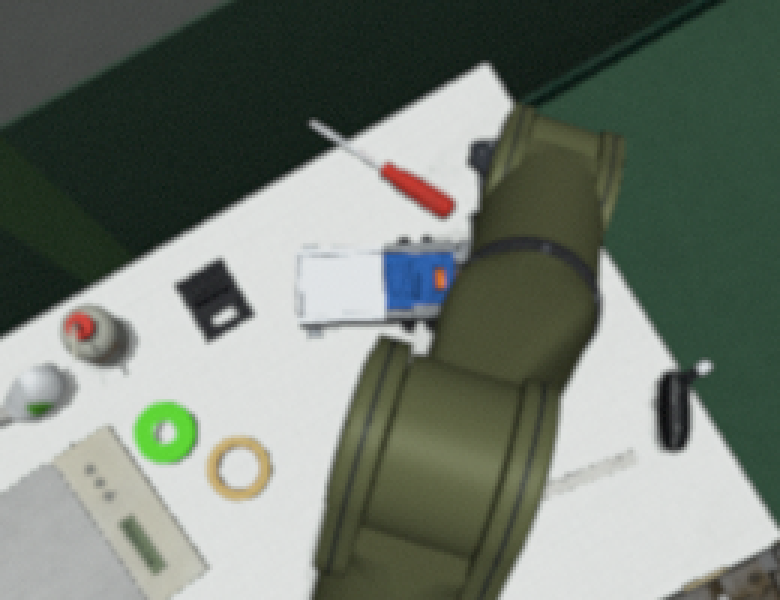

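View pics/scene1.png

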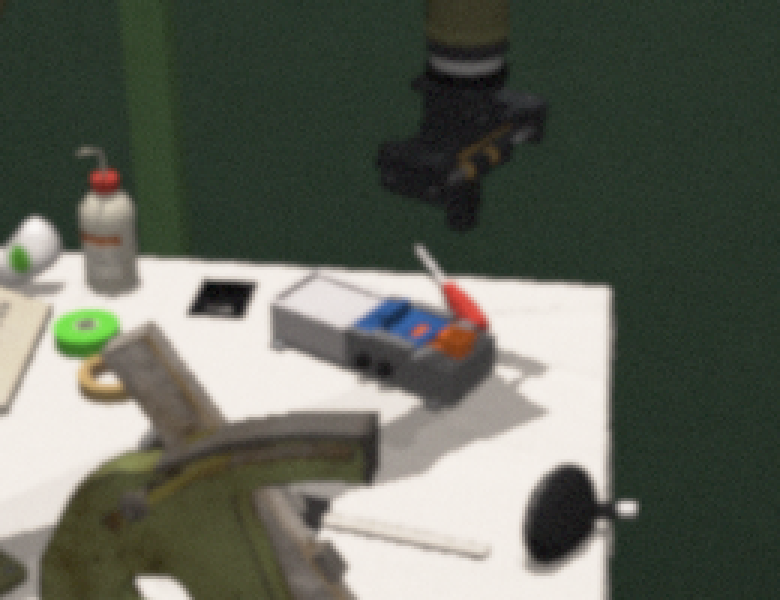

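Gripper is shut over the tab (scene crop 460,220 is the fingertip; tab at 455,340). Bystanders are clear. Descending.

>>> play_rows([
  [[1,0.0055,-0.0167,0.36,0.001,0.001,-0.002],[1,0.0055,-0.0167,0.36,0.001,0.001,-0.002],[1,0.0055,-0.0167,0.36,0.001,0.001,-0.002],[1,0.0055,-0.0167,0.36,0.001,0.001,-0.002]],
])

```text
clock: 2.58
tool_pos: [0.5602, -0.2065, 0.0932]
eef_rot: [1.0, 0.023, 0.001, -0.002]
contact_force: [0.2, 0.8, 0.7]
opening: 0.002
```

```bash
python3 -c "
from h import *
plan((.5585,-.2125,.071),.04)
"
```

```text
t 2.575 pos [ 0.5602 -0.2065  0.0932] F [0.17 0.78 0.7 ] q [ 0.27  0.88  0.02  1.78 -0.04  0.48  0.36]
[-0.0068  0.0201  0.0738] [-0.001  -0.0008  0.0019]
```

>>> play_rows([
  [[1,-0.006,0.015,0.03,0,0,0],[1,-0.006,0.015,0.03,0,0,0]],
])

```text
clock: 2.82
tool_pos: [0.5589, -0.2118, 0.0852]
eef_rot: [1.0, 0.023, 0.002, -0.001]
contact_force: [-0.0, -0.9, -0.8]
opening: 0.006
```

```bash
python3 -c "
from h import *
plan((.5585,-.2125,.071),.04)
"
```

```text
t 2.825 pos [ 0.5589 -0.2118  0.0852] F [-0.   -0.92 -0.82] q [ 0.28  0.89  0.02  1.78 -0.04  0.47  0.37]
[-0.0016  0.0025  0.0472] [-0.0007 -0.0012  0.0017]
```

Tip is about 6 mm above the tab. Press in steps.

>>> play_rows([
  [[1,0,0,0.025,0,0,0],[1,0,0,0.035,0,0,0],[1,0,0,0.045,0,0,0],[1,0,0,0.048,0,0,0],[1,0,0,0.048,0,0,0]],
])

```text
clock: 3.45
tool_pos: [0.5596, -0.2123, 0.0713]
eef_rot: [1.0, 0.023, 0.003, -0.001]
contact_force: [1.3, -0.8, 7.4]
opening: 0.006
```

```bash
python3 -c "
from h import *
plan((.5585,-.2125,.070),.04)
for n in('top','scene'): cv2.imwrite(f'pics/{n}2.png',cv2.resize(vision.snapshot(n)[160:240,280:390][:,:,::-1],None,fx=7,fy=7))
"
```

```text
t 3.45 pos [ 0.5596 -0.2123  0.0713] F [ 1.3  -0.77  7.4 ] q [ 0.28  0.92  0.02  1.78 -0.04  0.44  0.37]
[-0.0037  0.0006  0.0043] [-0.0004 -0.0017  0.0016]
```

View pics/scene2.png

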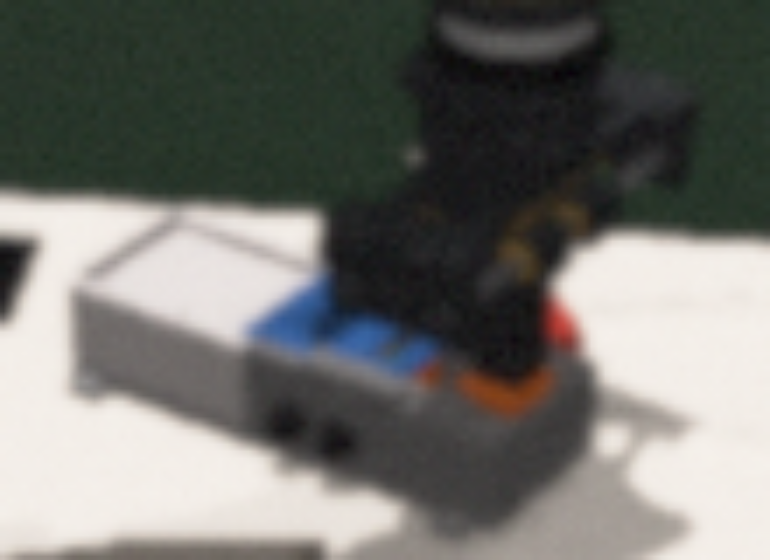

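View pics/top2.png

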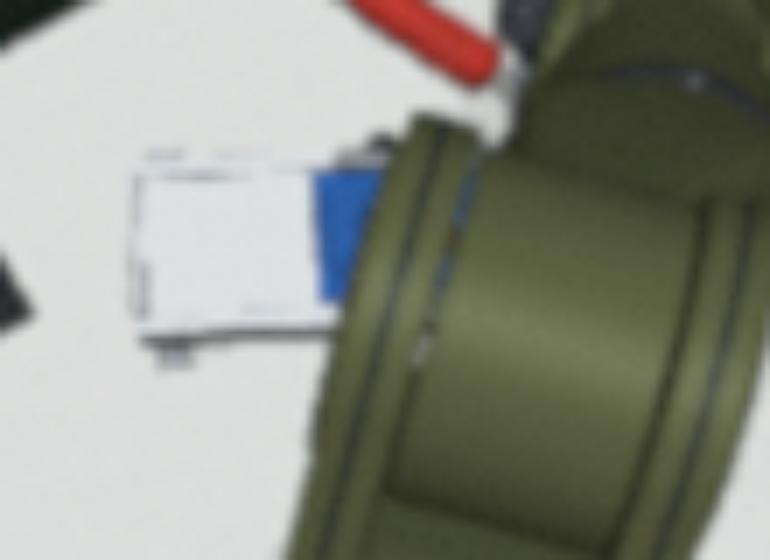

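The cover's front edge moved from top column 328.4 to 325.3, about 10 mm, so it is loose. I'll hold a little longer, then lift.

>>> play_rows([
  [[1,0,0,0.003,0,0,0],[1,0,0,0.003,0,0,0],[1,0,0,0.003,0,0,0],[1,0,0,-0.06,0,0,0],[1,0,0,-0.12,0,0,0]],
])

```text
clock: 4.18
tool_pos: [0.559, -0.212, 0.1081]
eef_rot: [1.0, 0.023, 0.002, -0.001]
contact_force: [-0.9, -0.3, 0.2]
opening: 0.006
```

```bash
python3 -c "
from h import *
th=.04;o=np.array([.556,-.144]); bx=np.array([np.cos(th),np.sin(th)]); by=np.array([-np.sin(th),np.cos(th)])
p=o+by*(-.010); print(p)
plan((*p,.11),.04)
"
```

```text
[ 0.55639989 -0.153992  ]
t 4.175 pos [ 0.559  -0.212   0.1081] F [-0.88 -0.3   0.21] q [ 0.27  0.86  0.02  1.77 -0.04  0.51  0.37]
[ 0.0002 -0.1937 -0.0059] [-0.0005 -0.0014  0.0016]
```

>>> play_rows([
  [[1,0,-0.19,0,0,-0.001,0.001],[1,0,-0.194,0,0,-0.001,0.001],[1,0,-0.194,0,0,-0.001,0.001]],
])

```text
clock: 4.55
tool_pos: [0.5565, -0.1539, 0.1089]
eef_rot: [1.0, 0.021, 0.001, -0.001]
contact_force: [-0.3, -0.5, 0.2]
opening: 0.004
```

```bash
python3 -c "
from h import *
plan((.5564,-.154,.0735),.04)
cv2.imwrite('pics/scene3.png',cv2.resize(vision.snapshot('scene')[160:240,280:390][:,:,::-1],None,fx=7,fy=7))
"
```

```text
t 4.55 pos [ 0.5565 -0.1539  0.1089] F [-0.32 -0.48  0.21] q [ 0.17  0.84  0.04  1.83 -0.06  0.47  0.29]
[-0.0004  0.0005  0.1179] [-0.0004 -0.0005  0.0009]
```

View pics/scene3.png

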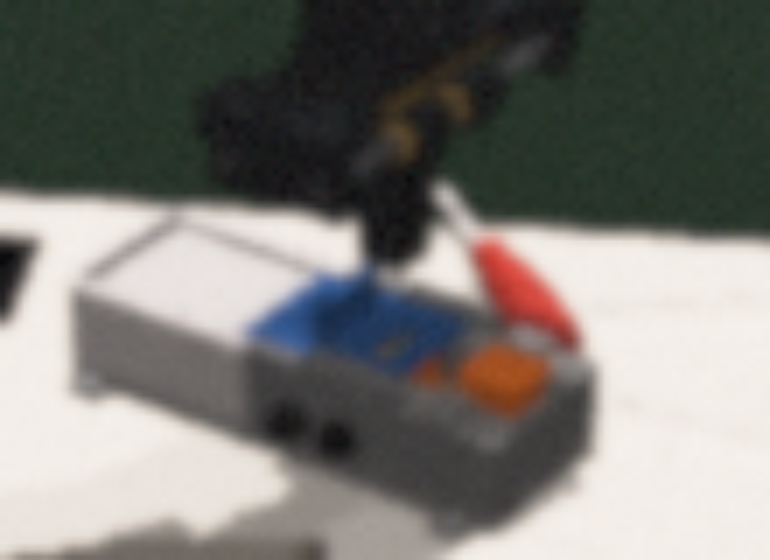

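The tab is held down (orange at 505,380) and the cover has shifted, with its slot now empty (395,345). The fingers are behind the rib (350,290). Descending to about 4 mm above the plate.

>>> play_rows([
  [[1,0,0,0.07,0,0,0.001],[1,0,0,0.11,0,0,0.001],[1,0,0,0.117,0,0,0.001],[1,0,0,0.117,0,0,0.001]],
])

```text
clock: 5.1
tool_pos: [0.5564, -0.1554, 0.0737]
eef_rot: [1.0, 0.019, 0.001, -0.0]
contact_force: [1.1, 1.0, 0.7]
opening: 0.003
```

```bash
python3 -c "
from h import *
th=.04;o=np.array([.556,-.144]); bx=np.array([np.cos(th),np.sin(th)]); by=np.array([-np.sin(th),np.cos(th)])
p=o+by*(.0035+.03); print(p)
plan((*p,.0735),.04)
"
```

```text
[ 0.55466036 -0.1105268 ]
t 5.1 pos [ 0.5564 -0.1554  0.0737] F [1.13 1.01 0.73] q [ 0.17  0.9   0.03  1.84 -0.07  0.4   0.29]
[-1.000e-04 -1.498e-01  6.000e-04] [-0.0001 -0.0004 -0.0008]
```

>>> play_rows([
  [[1,0,-0.035,0,0,0,0],[1,0,-0.065,0,0,0,0],[1,0,-0.095,0,0,0,0],[1,0,-0.125,0,0,0,0],[1,0,-0.15,0,0,0,0]],
])

```text
clock: 5.72
tool_pos: [0.5549, -0.1096, 0.0739]
eef_rot: [1.0, 0.019, 0.001, -0.0]
contact_force: [-0.1, -2.4, 1.9]
opening: 0.007
```

```bash
python3 -c "
from h import *
th=.04;o=np.array([.556,-.144]); bx=np.array([np.cos(th),np.sin(th)]); by=np.array([-np.sin(th),np.cos(th)])
p=o+by*.076; print(p)
plan((*p,.0735),.04)
for n in('top','scene'): cv2.imwrite(f'pics/{n}4.png',cv2.resize(vision.snapshot(n)[160:240,280:390][:,:,::-1],None,fx=7,fy=7))
"
```

```text
[ 0.55296081 -0.06806079]
t 5.725 pos [ 0.5549 -0.1096  0.0739] F [-0.07 -2.44  1.9 ] q [ 0.09  0.89  0.04  1.88 -0.09  0.37  0.24]
[-0.001  -0.1384  0.0015] [-0.0002 -0.0006 -0.0006]
```

View pics/scene4.png

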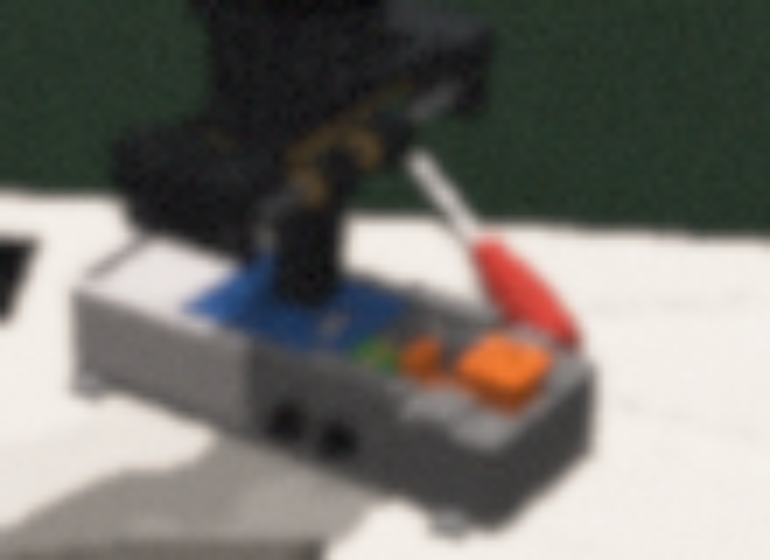

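View pics/top4.png

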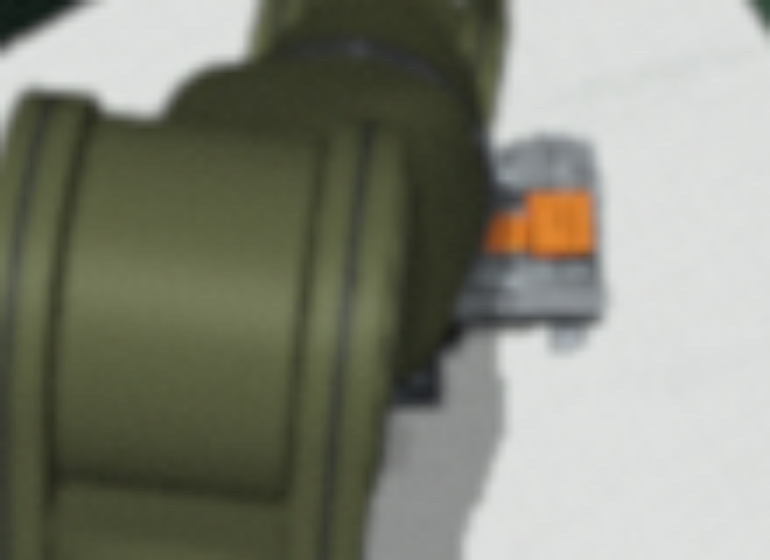

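The cover slides flat with the fingers at the rib (300,280), force is about 2.4 N, and the tab has sprung back up. Continuing.

>>> play_rows([
  [[1,0,-0.03,0.001,0,0,0],[1,0,-0.06,0.001,0,0,0],[1,0,-0.09,0.001,0,0,0],[1,0,-0.115,0.001,0,0,0],[1,0,-0.135,0.001,0,0,0]],
])

```text
clock: 6.45
tool_pos: [0.5529, -0.0672, 0.0734]
eef_rot: [1.0, 0.02, 0.0, -0.001]
contact_force: [-0.4, -1.5, 0.6]
opening: 0.004
```

```bash
python3 -c "
from h import *
th=.04;o=np.array([.556,-.144]); bx=np.array([np.cos(th),np.sin(th)]); by=np.array([-np.sin(th),np.cos(th)])
p=o+by*.081; print(p)
plan((*p,.0735),.04)
for n in('top','scene'): cv2.imwrite(f'pics/{n}5.png',cv2.resize(vision.snapshot(n)[160:240,280:390][:,:,::-1],None,fx=7,fy=7))
"
```

```text
[ 0.55276086 -0.06306479]
t 6.45 pos [ 0.5529 -0.0672  0.0734] F [-0.42 -1.52  0.62] q [ 0.01  0.89  0.05  1.91 -0.11  0.35  0.19]
[-0.     -0.0137 -0.0005] [-0.0007 -0.0002 -0.    ]
```

View pics/scene5.png

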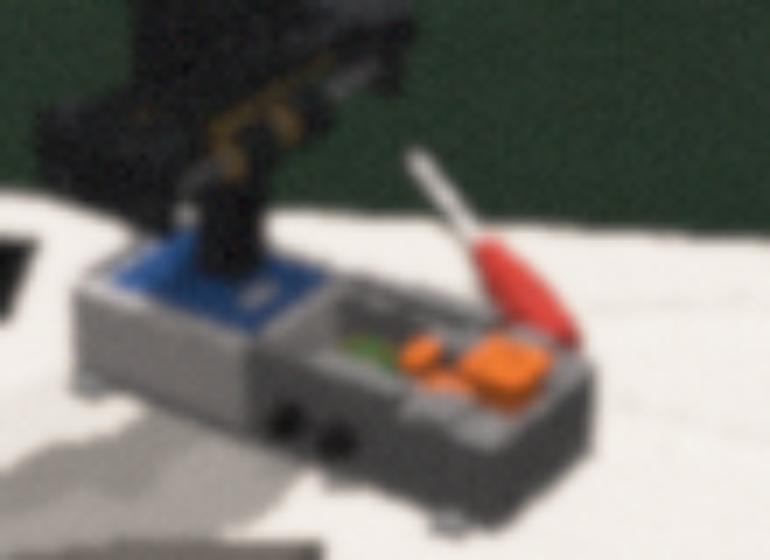

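Cover is at about y 84 mm by finger position. I'll nudge it 3 mm further, then back off and rise.

>>> play_rows([
  [[1,0,-0.006,0,0,0,0],[1,0,-0.011,0,0,0,0],[1,0,-0.011,0,0,0,0],[1,0,0.02,0,0,0,0],[1,0,0.03,-0.01,0,0,0]],
])

```text
clock: 7.18
tool_pos: [0.5531, -0.0766, 0.0762]
eef_rot: [1.0, 0.02, -0.0, -0.001]
contact_force: [-1.0, 0.1, -0.5]
opening: 0.005
```

>>> play_rows([
  [[1,0,0,-0.1,0,0,0],[1,0,0,-0.25,0,0,0],[1,0,0.2,-0.45,0,0,0],[1,0,0.4,-0.55,0,0,0],[1,0,0.6,-0.55,0,0,0]],
])

```text
clock: 7.8
tool_pos: [0.5606, -0.2377, 0.2403]
eef_rot: [1.0, 0.021, 0.002, -0.001]
contact_force: [2.0, -0.4, -0.3]
opening: 0.007
```

```bash
python3 -c "
from h import *
print(get_state()['tool_pos'])
for n in('top','scene'):
    im=vision.snapshot(n)[:,:,::-1]; cv2.imwrite(f'pics/{n}6f.png',im); cv2.imwrite(f'pics/{n}6.png',cv2.resize(im[160:240,280:390],None,fx=7,fy=7))
"
```

```text
[ 0.56059235 -0.23765032  0.24033434]
```

View pics/scene6.png

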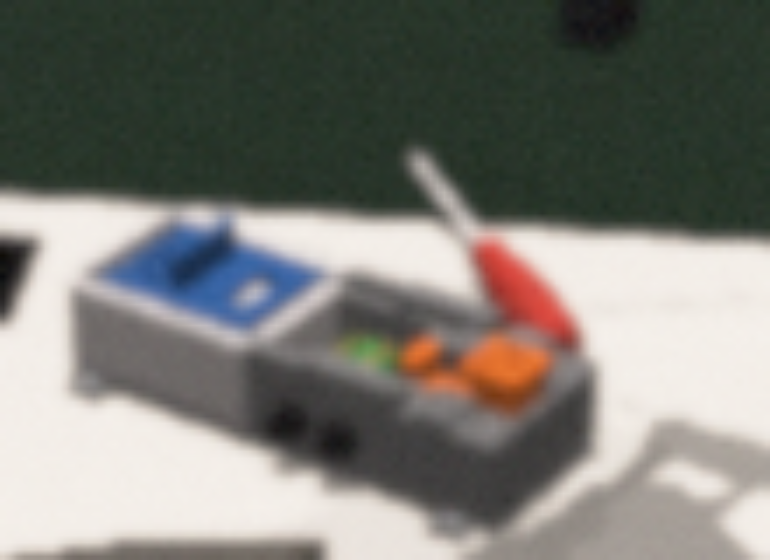

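View pics/top6f.png

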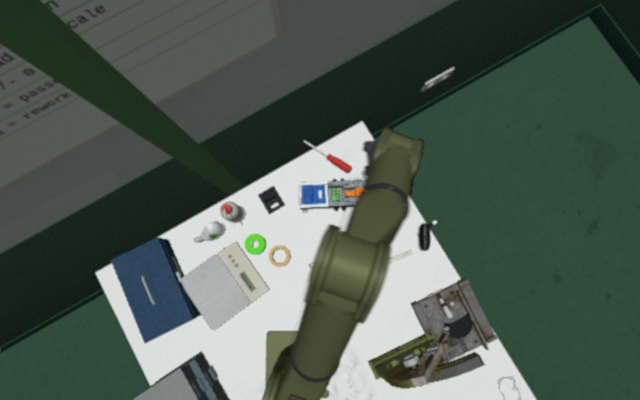

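```bash
python3 - <<'E'
from h import *
th=.04;o=np.array([.556,-.144]); B=np.array([[np.cos(th),np.sin(th)],[-np.sin(th),np.cos(th)]])
a=cv2.imread('pics/top6f.png'); m=cv2.inRange(cv2.cvtColor(a,cv2.COLOR_BGR2HSV),(100,130,80),(120,255,255)); k=m*0; k[165:225,285:385]=m[165:225,285:385]
k=cv2.morphologyEx(k,cv2.MORPH_CLOSE,np.ones((5,5)))
n,l,st,c=cv2.connectedComponentsWithStats(k); i=1+st[1:,4].argmax(); print(st[i],c[i])
x,y,w,h=st[i][:4]; 
for u in (c[i],(x-.5,c[i][1]),(x+w-.5,c[i][1])): print(np.round(B@(onz('top',u,.051)[:2]-o),4))
s=get_state(); print(s['contact_force'],s['qd'].round(3))
E
```

```text
[302 185  23  19 342] [312.25146199 194.05263158]
[-0.0005  0.092 ]
[0.0011 0.128 ]
[-0.0023  0.051 ]
[-0.43659483  0.06788197  0.24080809] [-0.077  0.008 -0.09   0.081 -0.045 -0.015 -0.048]
```

View pics/top6.png

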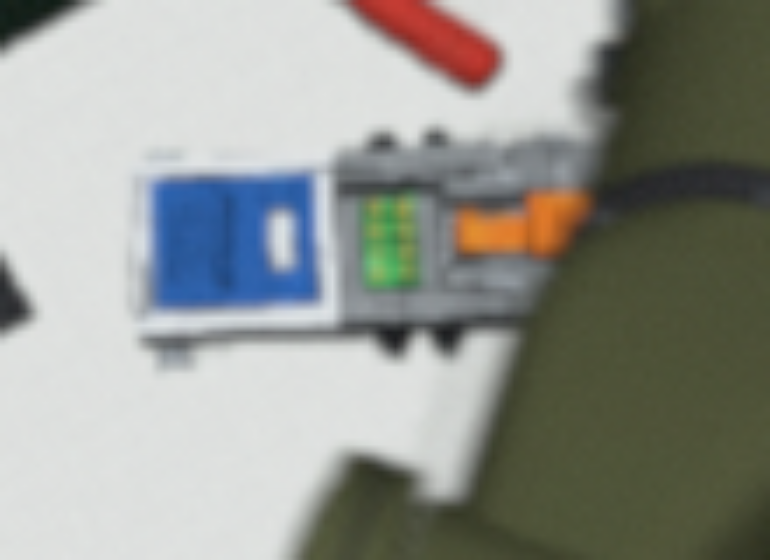

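The cover lies wholly on the ledge (y about 88–90 mm, x about 0) and the tab is up. I'll settle, then hand in.

>>> play_rows([
  [[1,0,0,0,0,0,0],[1,0,0,0,0,0,0],[1,0,0,0,0,0,0],[1,0,0,0,0,0,0]],
])

```text
clock: 8.4
tool_pos: [0.5582, -0.2458, 0.2394]
eef_rot: [1.0, 0.014, 0.001, 0.003]
contact_force: [-0.4, 0.3, -0.2]
opening: 0.003
```

```bash
python3 -c "
from h import *
print(get_state()['contact_force'],get_state()['clock']); print(r.finish_job())"
```

```text
[-0.42876902  0.26258797 -0.160429  ] 8.4
the job is handed in; nothing more can be done
None
```

I pressed the tab down with the shut fingers until the cover sprung about 10 mm. Then I pushed the cover by its rib onto the metal ledge, backed off, rose clear and handed in at 8.4 s. `finish_job()` gives no verdict.

- **Cover position:** it lies flat and wholly on the ledge, near the middle line (x about -0.5 mm). The two estimates of its travel disagree by a few millimetres: the finger position gives about 87 mm, and the top picture gives 88–92 mm. Both are inside the 78–98 mm window.
- **Tab:** it is back up in the scene picture.
- **Bystanders and contact:** the bottle, roll and screwdriver look undisturbed in the pictures. I did not measure any bystander positions, and never identified the two club heads for certain. The arm stayed clear of everything but the tab and the cover. The contact force was about 0.5 N, at noise level, when I handed in.

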